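# Park the portable drive under the desk organiser

## Task

Put the portable drive away: push it along the desk with your fingertips into the empty low bay of the wooden organiser, until its near edge is flush with the organiser's front edge and it sits square in the bay, then take your hand away. Keep the drive flat on the desk all the way, without lifting or tipping it, and leave everything else where it is.

Things in the scene. Friction and masses are not known exactly. Their poses are not given: they have to be found in the camera images.
- drive: portable drive, a flat aluminium slab with thin dark lines on top, 90 mm (its x) by 120 mm (its y) by 22 mm tall, 0.2 to 0.4 kg, edges rounded 3 mm, loose on the desk before the bay. Origin at the centre of its underside; x points into the bay within about 0.4 rad, z up; the edge at -x, with two dark ports, is the near edge, which ends flush
- drive_center (a point): centre of the drive, 11 mm above its underside
- organiser: low wooden desk organiser, fixed, 180 mm deep (x), 360 mm wide (y), top board from 28 to 42 mm above the desk. Origin on the desk at the middle of the empty bay's front edge; x runs level into the bay, y to the left as one looks in, z up. To the right of the bay (y -90 to -255 mm) is a shut pen drawer (does not open) with a brass knob 9 mm proud. The front 80 mm of the top is bare
- bay (a point): centre of the empty bay's mouth, 14 mm above the organiser's origin. The bay is 150 mm wide (y -75 to 75 mm), 168 mm deep, 28 mm high, open only in front, between cheeks 15 mm thick whose fronts are in line with the top board's front edge (x = 0). With the drive in place its centre lies 45 mm into the bay, y = 0
- speaker_center (a point): black cylindrical loudspeaker, 73 mm across, 100 mm tall, standing on the back of the organiser's top; to be left alone; this point is its centre, half-way up
- clock_center (a point): wooden block clock, 40 x 90 x 70 mm tall, standing on the back of the organiser's top above the pen drawer; to be left alone; this point is its centre, half-way up
- mug_center (a point): small white coffee mug, 76 mm across, 68 mm tall, on the desk; to be left alone; this point is its centre, half-way up
- mouse_center (a point): white computer mouse, 108 x 58 x 32 mm tall, on the desk; to be left alone; this point is its centre, half-way up
- stapler_center (a point): steel stapler, 135 x 36 x 50 mm tall, on the desk; to be left alone; this point is its centre, half-way up
- case_center (a point): brown spectacle case, 160 x 62 x 34 mm tall, lying on the desk; to be left alone; this point is its centre, half-way up
- figure_center (a point): small brass dinosaur on a wooden foot, about 65 x 30 x 56 mm tall, on the desk beside the organiser; to be left alone; this point is its centre, half-way up
Not all that is in view belongs to the job. There is more than one size of the drive; the job needs the middle-sized.

How it is judged:
At the end, for the whole second after the job is handed in: The drive lies flat and still on the desk in the bay, within 20 mm of its middle line, square to within 0.12 rad, its near edge flush with the organiser's front edge (at most 8 mm proud or 10 mm inside) (x of drive_center in the frame of organiser between 0.037 and 0.055 m and y of drive_center in the frame of organiser between -0.02 and 0.02 m and angle between the x axis of drive and the x axis of organiser, either way round below 0.12 rad and angle between drive's own z axis and vertical below 0.05 rad and height (world z) of drive_center below 0.015 m and linear speed of drive below 0.01 m/s); the robot touches nothing.
It fails at once if the drive is lifted (its centre more than 10 mm above its height at rest) (height (world z) of drive_center above 0.021 m).
It fails at once if the drive is tipped by more than 0.12 rad (angle between drive's own z axis and vertical above 0.12 rad).
It fails at once if something else is moved by more than 20 mm (distance of any of speaker_center, clock_center, mug_center, mouse_center, stapler_center, case_center, figure_center from where it was at the start of the episode above 0.02 m).
It also fails if it takes over 42 s, if anything falls off the work surface, if the arm or the gripper's body presses on something with over 40 N, if the wrist force passes 120 N, or if a joint passes its speed limit or range.

## Robot

A 6-joint arm with a two-finger parallel gripper is mounted at the origin on the work surface. World frame = base frame: x ahead of the robot, y to its left, z up, the work surface at z = 0. Lengths are in m, angles in rad, forces in N, time in s.
With the tool pointing down it reaches from about 0.325 to 0.925 m from the base axis. Payload 3.1 kg.
Tool frame: the origin (TCP) lies between the finger pads; the fingertips stand 19 mm ahead of it and the grasp point (between the pads) is the TCP (arm.nose_length is the distance from the TCP to the fingertips, in m); y points along the fingers, z is the direction in which the jaws open and shut, and the axes are right-handed (so a half turn about y gives the same grasp; the last joint's range is limited). The gripper opens to 85 mm and grips with 20 to 120 N. Pads are 22 mm wide; open, the fingers measure 114 mm over their backs; the gripper's body (76 mm by 85 mm) begins 54 mm behind the grasp point. The pads swing forward as they close: fully open they stand 13 mm farther back than shut.
Start: joints at [-1.432, 0.217, 1.613, -0, 1.311, -0.112], TCP at [0.155, -0.605, 0.25] pointing down, gripper open.
Joint ranges: [-2.75, 2.75], [-0.78, 2.1], [0.31, 2.55], [-1.13, 4.27], [0.13, 2.63], [-2.58, 2.58]. Speed limits (rad/s): [2.79, 2.79, 3.14, 3.14, 3.14, 3.14].

## Interface

Orientations are given as [roll, pitch, yaw] about the fixed x, y, z axes, in that order (R = Rz(yaw) Ry(pitch) Rx(roll)).
In Python, from bench import get_state, optics, ticket, arm gives the robot as it stands.
- The arm moves only by the tool play_rows, never from a script. Its argument "plan" is a list of rows, each a list of 7 numbers: the shift along the world's x, y, z in m, then the turn, a rotation vector about the world's x, y, z in rad, then the finger opening in m, from 0 to 0.0854. In form: [[x, y, z, rx, ry, rz, jaw], ...]. A call has 1 to 12 rows; each row is the pose to reach, as a shift and turn from the pose measured when the call began; what a row does not reach only later rows make up. A row lasts 1/12 s, in which the tool goes at most 41.7 mm and 7.16 degrees, less where a joint would pass 70% of its speed; a pose out of reach is approached as far as the arm can. A call with a gripper value outside its range is refused whole. The fingers move at their own pace and stop on an object; the grip force is fixed at half the most. Time passes only in rows, so rows that repeat a pose let the fingers close. It gives the time, the measured TCP pose, the force and the opening at its end, in the units of the state.
- get_state(): the state, without advancing time (a new reading comes with each control period).
- optics.get_image(name): name is "scene" or "side" or "wrist"; returns the picture (480x640x3 uint8, red, green, blue); there is no depth.
- optics.camera_params(name): a dict with "mtx" (3x3 intrinsics, pixels), "dist" ([k1, k2, p1, p2, k3] as OpenCV has them; the pictures are not rectified), "rvec" (rotation vector, rad) and "tvec" (3), from world to camera coordinates, as OpenCV has them. Camera axes: x right, y down, z forward; pixel columns grow to the right and rows downward; lengths in m; the calibration is good to about 2 mm. A picture is of the moment at which its call begins: read the wrist's pose just before it. camera_params takes no time and is no camera call; for the wrist camera it gives the pose at the moment of the call.
- ticket.sign_off(): hands the job in, once; it reports no verdict.
The state is a dict: "time_s": time; "joint_positions": joint angles; "joint_velocities": joint speeds; "joint_efforts": joint torques, N m; "tcp_pos": TCP position; "orientation": TCP orientation; "contact_force": force on the tool from outside, world axes, zero at the start; "wrist_torque": the same for the moment, N m; "width": finger opening in m.
Only numpy, scipy, OpenCV 4.12 (cv2) and the standard library are available. Lean on these libraries where they do the work, as an engineer would, in place of code of your own. Each camera call takes 0.05 s, during which the arm holds its last target. There are 200 camera calls.

## Working session

There is one attempt and no reset: what is moved stays moved. The work goes in short steps, Python scripts to look and compute and a tool call to move; the robot and the scene stay as the last step left them, time stands still between calls to the robot, and variables do not carry over. Pictures are saved under pics/ and viewed, about 8 in all and at most 12, crops included, and the job is handed in when it is done.

Besides the shell and the picture viewer there is one more tool, called after "Request:" in YAML: its name, and indented under it one key for each argument. play_rows: Moves the arm, as the interface text tells. Its arguments: {"type":"object","properties":{"plan":{"type":"array"}},"required":["plan"]}

```bash
mkdir -p pics
python3 - <<'E'
from bench import get_state, optics
import cv2
s=get_state();print(s)
for n in("scene","side"):
    cv2.imwrite(f"pics/{n}0.png",optics.get_image(n)[:,:,::-1])
    p=optics.camera_params(n);print(n,p)
E
```

```text
{'time_s': 0.0, 'joint_positions': array([-1.43221158e+00,  2.17778027e-01,  1.61494025e+00, -2.03843583e-06,
        1.31128797e+00, -1.12193475e-01]), 'joint_velocities': array([-0.00042779,  0.00039848,  0.00079128,  0.00065327, -0.00024704,
       -0.00047059]), 'joint_efforts': array([-1.18015396e-03, -3.96847236e+01, -3.03855014e+01, -4.04473840e-04,
        9.71574074e-03,  1.66439577e-05]), 'tcp_pos': array([ 0.15501627, -0.604674  ,  0.24895021]), 'orientation': array([-1.57319497e+00,  2.68264953e-04, -2.89081423e+00]), 'contact_force': array([-0.29844328, -0.15141763,  0.15768255]), 'wrist_torque': array([-0.05967196, -0.05523063,  0.03361045]), 'width': 0.08547937128652515}
scene {'mtx': array([[568.18896955,   0.        , 318.06646244],
       [  0.        , 568.18896955, 229.34695815],
       [  0.        ,   0.        ,   1.        ]]), 'dist': array([-0.03119568,  0.        ,  0.        ,  0.        ,  0.        ]), 'rvec': array([ 1.98439354,  1.35670534, -0.56924809]), 'tvec': array([-0.14278572, -0.28313931,  1.59347374])}
side {'mtx': array([[569.26760121,   0.        , 321.25866131],
       [  0.        , 569.26760121, 235.02559974],
       [  0.        ,   0.        ,   1.        ]]), 'dist': array([0.03701897, 0.        , 0.        , 0.        , 0.        ]), 'rvec': array([ 0.10246168, -2.76878688,  1.46286256]), 'tvec': array([0.51676709, 0.1031951 , 1.26150361])}
```

View pics/scene0.png

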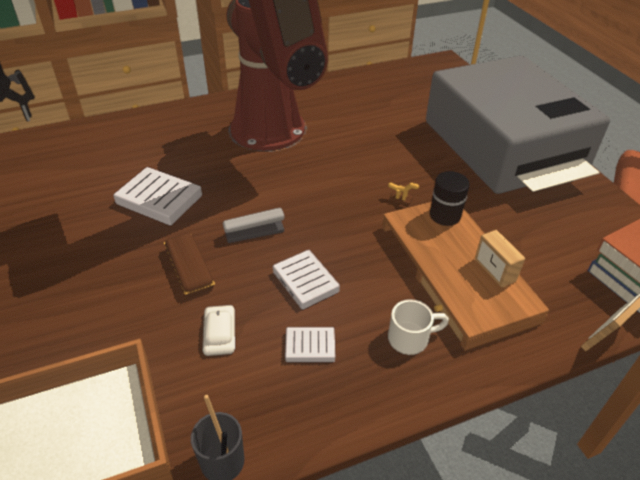

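View pics/side0.png

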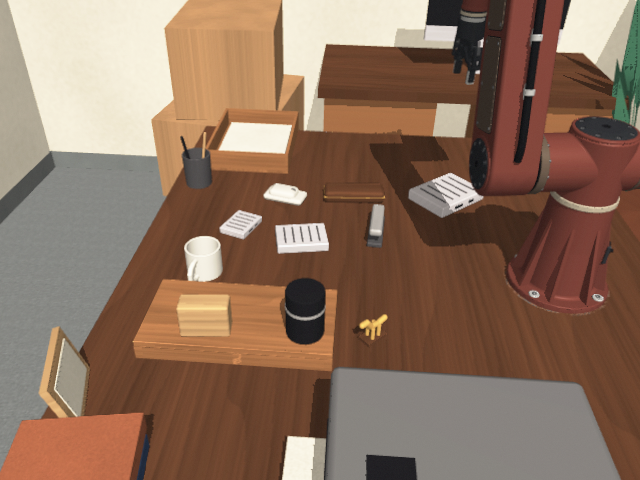

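Candidates: large slab at scene (158,195), middle slab at (306,278) and small slab at (310,344). I choose (306,278), which is side (301,237), and check its size and a crop.

```bash
cat > h.py <<'E'
import numpy as np, cv2
from bench import get_state, optics
def ray(p,uv):
    R=cv2.Rodrigues(p["rvec"])[0]; C=-R.T@np.array(p["tvec"]).ravel()
    q=cv2.undistortPoints(np.array(uv,float).reshape(-1,1,2),p["mtx"],p["dist"]).reshape(-1,2)
    return C,np.c_[q,np.ones(len(q))]@R
def cast(p,uv,z):
    C,d=ray(p,uv); return (C+d*((z-C[2])/d[:,2])[:,None])[:,:2]
def proj(p,X): return cv2.projectPoints(np.array(X,float),p["rvec"],p["tvec"],p["mtx"],p["dist"])[0].reshape(-1,2)
def topmask(im,sat=40,val=150):
    h=cv2.cvtColor(im,cv2.COLOR_RGB2HSV); m=((h[...,1]<sat)&(h[...,2]>val)).astype(np.uint8)
    return cv2.morphologyEx(m,cv2.MORPH_CLOSE,np.ones((7,7)))
def comp(m,uv):
    n,l=cv2.connectedComponents(m); k=l[int(uv[1]),int(uv[0])]; return (l==k).astype(np.uint8) if k else m*0
E
python3 - <<'E'
from h import *
for n,pts in(("scene",[(158,190),(306,275),(310,340)]),("side",[(455,188),(301,234),(241,222)])):
    im=cv2.imread(f"pics/{n}0.png")[:,:,::-1]; p=optics.camera_params(n)
    for uv in pts:
      for v in (130,175):
        m=topmask(im,60,v); c=comp(m,uv)
        ct=cv2.findContours(c,cv2.RETR_EXTERNAL,cv2.CHAIN_APPROX_NONE)[0]
        if not ct: print('none',uv,im[uv[1],uv[0]]);continue
        k=max(ct,key=cv2.contourArea)[:,0].astype(np.float32)
        W=cast(p,k,.022).astype(np.float32)
        r=cv2.minAreaRect(W*1000); print(n,uv,v,np.round(r[0]),np.round(r[1]),round(r[2],1))
ps=optics.camera_params("scene");pd=optics.camera_params("side")
print('scene FL,FR,BR',cast(ps,[(387,214),(465,332),(546,306)],.042).round(3).tolist())
print('side FR,FL,BL,BR',cast(pd,[(160,284),(338,291),(335,356),(137,349)],.042).round(3).tolist())
for nm,z,a,b in(("mug",.034,(411,327),(204,260)),("mouse",.016,(219,330),(286,194)),("stapler",.025,(254,226),(376,224)),("case",.017,(189,264),(354,192)),("fig",.028,(404,191),(373,327))):
    print(nm,cast(ps,[a],z).round(3),cast(pd,[b],z).round(3))
a=cv2.imread("pics/scene0.png");b=cv2.imread("pics/side0.png")
cv2.imwrite("pics/crop1.png",np.vstack([cv2.resize(a[180:350,260:560],(800,453))[:, :],]))
cv2.imwrite("pics/crop2.png",cv2.resize(b[210:370,120:400],(800,457)))
E
```

```text
scene (158, 190) 130 [ 202. -339.] [184. 143.] 41.1
scene (158, 190) 175 [ 180. -347.] [136. 123.] 41.1
scene (306, 275) 130 [ 578. -102.] [132.  95.] 10.5
scene (306, 275) 175 [ 572. -101.] [120.  88.] 10.7
scene (310, 340) 130 [ 732. -152.] [90. 73.] 68.9
scene (310, 340) 175 [ 730. -151.] [89. 67.] 68.9
side (455, 188) 130 [ 202. -332.] [200. 151.] 41.4
side (455, 188) 175 [ 169. -349.] [109. 200.] 11.3
side (301, 234) 130 [571. -88.] [121. 118.] 10.7
side (301, 234) 175 [570. -88.] [119. 116.] 10.7
side (241, 222) 130 [ 724. -131.] [110.  78.] 69.5
side (241, 222) 175 [ 725. -132.] [109.  72.] 72.3
scene FL,FR,BR [[0.483, 0.129], [0.826, 0.117], [0.83, 0.297]]
side FR,FL,BL,BR [[0.838, 0.135], [0.477, 0.125], [0.476, 0.303], [0.825, 0.315]]
mug [[0.775 0.034]] [[0.772 0.037]]
mouse [[ 0.639 -0.3  ]] [[ 0.631 -0.295]]
stapler [[ 0.397 -0.157]] [[ 0.394 -0.157]]
case [[ 0.452 -0.317]] [[ 0.45  -0.322]]
fig [[0.41  0.212]] [[0.407 0.209]]
```

View pics/crop1.png

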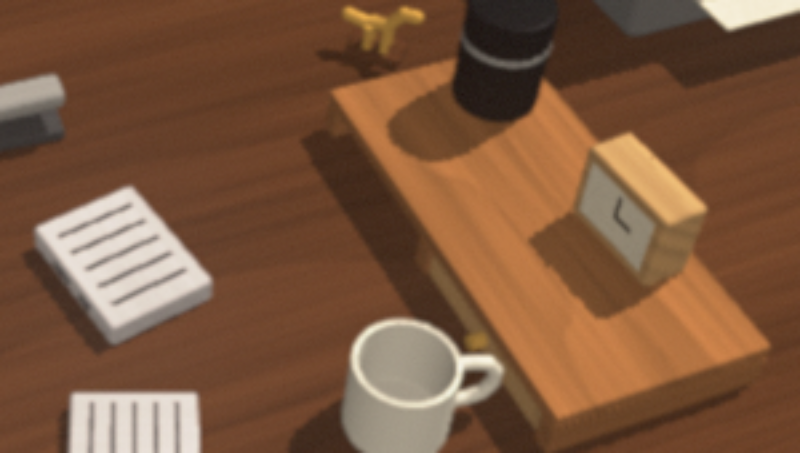

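View pics/crop2.png

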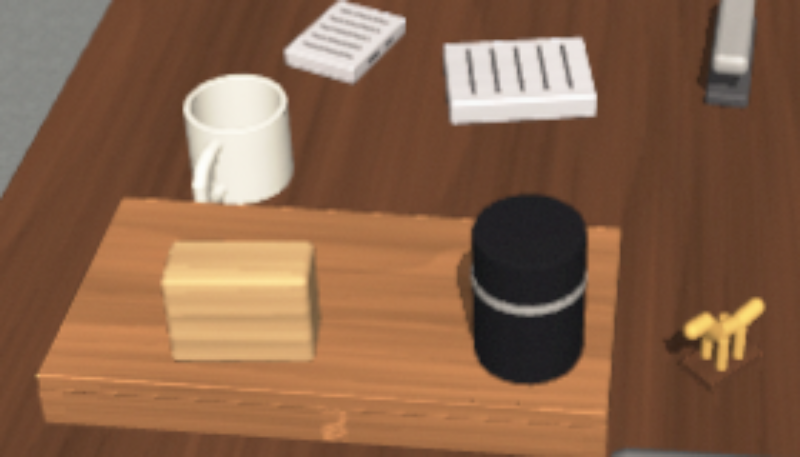

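The crop confirms the middle slab: it measures 120 x 88 mm, centred at about (0.572, -0.101) and turned 10.7°, with its ports on the robot-right (−y) side. The organiser front lies at y ≈ 0.128, with the bay centre at x ≈ 0.568. Next I hover behind the near edge.

Request:
play_rows:
  plan:
    - [0.036,0.035,0,0,0,0.12,0.085]
    - [0.072,0.07,0,0,0,0.24,0.085]
    - [0.108,0.104,0,0,0,0.36,0.085]
    - [0.144,0.139,0,0,0,0.48,0.085]
    - [0.18,0.174,0,0,0,0.6,0.085]
    - [0.216,0.209,0,0,0,0.72,0.085]
    - [0.252,0.243,0,0,0,0.84,0.085]
    - [0.288,0.278,0,0,0,0.96,0.085]
    - [0.324,0.313,0,0,0,1.08,0.085]
    - [0.36,0.348,0,0,0,1.2,0.085]
    - [0.396,0.382,0,0,0,1.32,0.085]
    - [0.433,0.415,0,0,0,1.44,0.085]

```text
time_s: 1.1
tcp_pos: [0.5157, -0.2562, 0.2486]
orientation: [-1.574, 0.001, -1.445]
contact_force: [0.4, -0.5, 0.2]
width: 0.0851
```

Request:
play_rows:
  plan:
    - [0,0,0,0,0,0.066,0.085]
    - [0,0,0,0,0,0.066,0.085]
    - [0,0,0,0,0,0.066,0.085]
    - [0,0,0,0,0,0.066,0.085]

```text
time_s: 1.43
tcp_pos: [0.5149, -0.2568, 0.2481]
orientation: [-1.575, 0.001, -1.381]
contact_force: [0.2, -0.2, -0.9]
width: 0.0848
```

Run:
```python
from h import *
s=get_state();print(s["time_s"],s["tcp_pos"],s["orientation"])
p=optics.camera_params("wrist"); np.save("w1.npy",p,allow_pickle=True)
im=optics.get_image("wrist");cv2.imwrite("pics/w1.png",im[:,:,::-1])
C,_=ray(p,[(0,0)]);print(C,cast(p,[(0,0),(639,0),(639,479),(0,479)],.022))
```

```text
1.4333 [ 0.51486673 -0.2567502   0.24813264] [-1.57473933e+00  9.89828370e-04 -1.38126326e+00]
[ 0.50288152 -0.19269938  0.37203586] [[ 0.18745531 -0.11822525]
 [ 0.75189342 -0.01313673]
 [ 0.98007798 -0.52181001]
 [ 0.15566237 -0.68795046]]
```

View pics/w1.png

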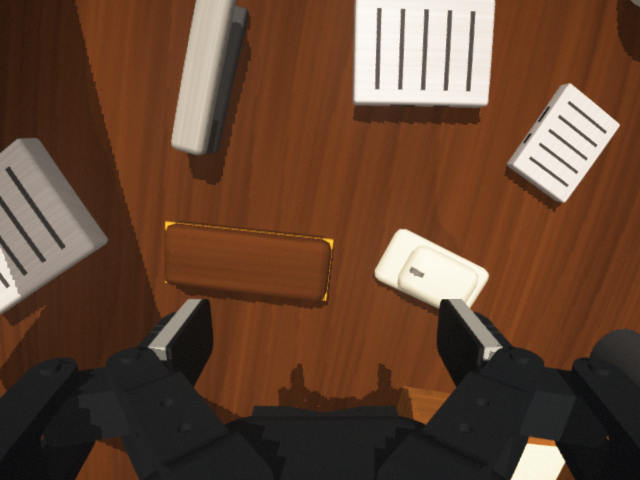

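The hand is aligned with the drive's near edge, at pixel row ~105 and columns 354–490. I move forward at height to measure the organiser front.

Request:
play_rows:
  plan:
    - [0.01,0.03,0,0,0,-0.02,0.085]
    - [0.02,0.06,0,0,0,-0.04,0.085]
    - [0.03,0.09,0,0,0,-0.06,0.085]
    - [0.04,0.12,0,0,0,-0.08,0.085]
    - [0.05,0.15,0,0,0,-0.1,0.085]
    - [0.055,0.18,0,0,0,-0.12,0.085]
    - [0.06,0.2,0,0,0,-0.14,0.085]
    - [0.06,0.22,0,0,0,-0.16,0.085]
    - [0.06,0.22,0,0,0,-0.18,0.085]
    - [0.06,0.22,0,0,0,-0.19,0.085]
    - [0.06,0.22,0,0,0,-0.19,0.085]
    - [0.06,0.22,0,0,0,-0.19,0.085]

```text
time_s: 2.48
tcp_pos: [0.5746, -0.0388, 0.2484]
orientation: [-1.574, 0.0, -1.574]
contact_force: [-0.3, 0.3, -0.3]
width: 0.0846
```

Run:
```python
from h import *
p1=np.load("w1.npy",allow_pickle=True).item()
print('near edge w1',cast(p1,[(354,104),(489,105)],.020))
s=get_state();print(s["time_s"],s["tcp_pos"],s["orientation"])
p=optics.camera_params("wrist"); np.save("w2.npy",p,allow_pickle=True)
im=optics.get_image("wrist");cv2.imwrite("pics/w2.png",im[:,:,::-1])
```

```text
near edge w1 [[ 0.52048195 -0.15802146]
 [ 0.6385561  -0.13452484]]
2.4833 [ 0.57458805 -0.03880504  0.24835507] [-1.57434166e+00  3.50396038e-04 -1.57394246e+00]
```

View pics/w2.png

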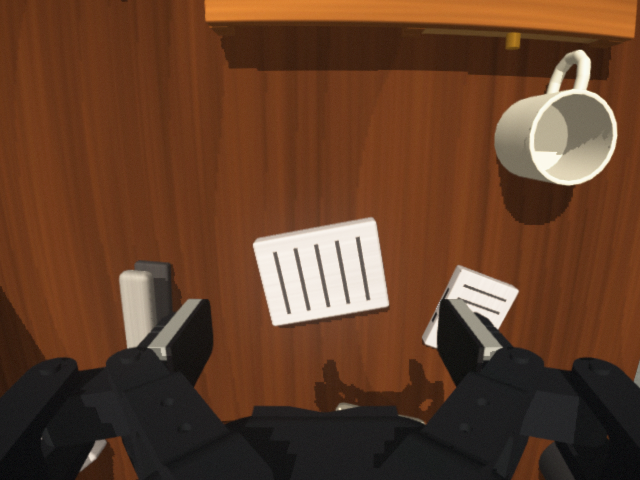

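Run:
```python
from h import *
p=np.load("w2.npy",allow_pickle=True).item(); a=cv2.imread("pics/w2.png")
for c in(230,300,380,460,600): print(c,a[12:46:1,c,2].tolist())
for r in (8,18,26): print(r,a[r,196:216,2].tolist())
k=max(cv2.findContours(comp(topmask(a[:,:,::-1],60,130),(300,270)),0,1)[0],key=cv2.contourArea)[:,0].astype(np.float32)
W=cast(p,k,.022).astype(np.float32)*1000; print(cv2.minAreaRect(W), cast(p,[(255,242),(374,219),(388,307),(275,325)],.021).round(4).tolist())
cv2.imwrite("pics/w2c.png",cv2.resize(a[0:60,190:450],(1040//13*10,240*10//13),interpolation=cv2.INTER_CUBIC))
```

```text
230 [217, 214, 212, 214, 215, 218, 216, 209, 173, 128, 89, 76, 76, 74, 72, 72, 74, 73, 74, 73, 75, 77, 73, 73, 68, 64, 65, 66, 66, 68, 67, 66, 69, 68]
300 [209, 207, 206, 207, 206, 203, 200, 178, 140, 103, 81, 79, 78, 78, 69, 69, 67, 66, 66, 66, 66, 68, 65, 66, 69, 67, 67, 64, 68, 66, 66, 65, 66, 64]
380 [200, 197, 195, 197, 195, 198, 195, 190, 167, 130, 95, 77, 74, 73, 72, 64, 61, 64, 66, 64, 63, 65, 63, 64, 62, 61, 63, 63, 66, 63, 64, 65, 63, 65]
460 [196, 192, 192, 190, 189, 192, 196, 198, 195, 193, 185, 157, 121, 89, 71, 68, 67, 78, 94, 92, 95, 94, 88, 68, 62, 61, 62, 62, 61, 61, 60, 63, 60, 60]
600 [187, 190, 188, 191, 190, 188, 191, 193, 198, 199, 201, 200, 199, 198, 195, 195, 197, 199, 199, 197, 193, 173, 130, 92, 75, 73, 71, 70, 63, 65, 62, 63, 62, 64]
8 [109, 106, 109, 106, 106, 107, 107, 108, 131, 192, 223, 227, 227, 228, 227, 228, 227, 227, 227, 228]
18 [109, 107, 108, 105, 109, 106, 105, 106, 116, 175, 209, 218, 219, 220, 217, 220, 220, 217, 220, 219]
26 [110, 107, 106, 107, 107, 107, 106, 107, 105, 102, 100, 98, 102, 123, 128, 119, 97, 87, 88, 89]
((569.9472045898438, -99.89535522460938), (118.87101745605469, 92.95096588134766), 10.528534889221191) [[0.5065, -0.0682], [0.6193, -0.0462], [0.6361, -0.1359], [0.5221, -0.1556]]
```

View pics/w2c.png

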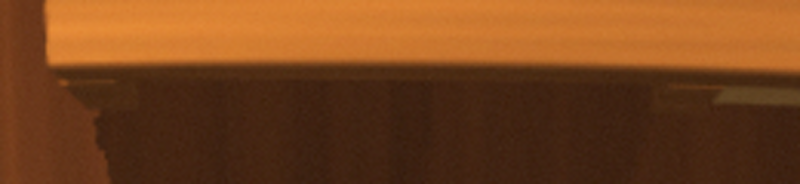

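Run:
```python
from h import *
p=np.load("w2.npy",allow_pickle=True).item(); print(p["dist"])
print('front',cast(p,[(230,20.6),(300,20),(380,20.9),(460,23.7),(600,33.9)],.042).round(4).tolist())
print('corner FL',cast(p,[(205.5,20)],.042),'cheek inner',cast(p,[(234,31),(402,31)],.02))
```

```text
[-0.08222023  0.          0.          0.          0.        ]
front [[0.4983, 0.1206], [0.5543, 0.1198], [0.6178, 0.1191], [0.6823, 0.1182], [0.8034, 0.1165]]
corner FL [[0.47840479 0.12169887]] cheek inner [[0.4962386  0.118311  ]
 [0.63955376 0.1172984 ]]
```

Request:
play_rows:
  plan:
    - [0.002,-0.025,0,0,0,0.03,0.085]
    - [0.004,-0.05,0,0,0,0.06,0.085]
    - [0.006,-0.08,0,0,0,0.09,0.085]
    - [0.008,-0.11,0,0,0,0.12,0.085]
    - [0.01,-0.13,0,0,0,0.15,0.085]
    - [0.012,-0.145,0,0,0,0.187,0.085]
    - [0.012,-0.145,-0.03,0,0,0.187,0.085]
    - [0.012,-0.145,-0.06,0,0,0.187,0.085]
    - [0.012,-0.145,-0.09,0,0,0.187,0.085]
    - [0.012,-0.145,-0.12,0,0,0.187,0.085]
    - [0.012,-0.145,-0.15,0,0,0.187,0.085]
    - [0.012,-0.145,-0.15,0,0,0.187,0.085]

```text
time_s: 3.53
tcp_pos: [0.5809, -0.1826, 0.0909]
orientation: [-1.586, 0.008, -1.389]
contact_force: [-1.7, 1.4, -1.3]
width: 0.085
```

Request:
play_rows:
  plan:
    - [0,0,-0.02,0,0,0,0.085]
    - [0,0,-0.04,0,0,0,0.085]
    - [0,0,-0.055,0,0,0,0.085]
    - [0,0,-0.065,0,0,0,0.085]
    - [0,0,-0.069,0,0,0,0.085]
    - [0,0,-0.069,0,0,0,0.085]

```text
time_s: 4.03
tcp_pos: [0.5809, -0.1831, 0.022]
orientation: [-1.586, 0.008, -1.389]
contact_force: [-0.5, 0.4, 0.1]
width: 0.0847
```

Run:
```python
from h import *
s=get_state();print(s["time_s"],s["tcp_pos"],s["orientation"],s["contact_force"])
p=optics.camera_params("side");im=optics.get_image("side")
t=s["tcp_pos"];u,v=proj(p,[t])[0].astype(int);print(u,v)
p2=optics.camera_params("wrist");im2=optics.get_image("wrist")
A=cv2.resize(im[v-65:v+55,u-80:u+80],(800,600),interpolation=cv2.INTER_CUBIC)
np.save("w3.npy",p2,allow_pickle=True);cv2.imwrite("pics/w3.png",im2[:,:,::-1])
cv2.imwrite("pics/s3.png",np.hstack([A[:,:,::-1][::1,::2][:, :400],cv2.resize(im2,(400,300))[:,:,::-1].repeat(2,0)][:1]+[cv2.copyMakeBorder(cv2.resize(im2,(400,300)),0,300,0,0,0)[:,:,::-1]]))
# tip height: at TCP height 0 what side-image rows for desk points under tips
j=np.array([.983,.19,0])*.05
print(proj(p,[t+j,t-j,[*(t+j)[:2],0],[*(t-j)[:2],0]]))
```

```text
4.0333 [ 0.58088105 -0.18305329  0.02196511] [-1.58634561  0.00839393 -1.38926895] [-0.53314902  0.37645997  0.11874254]
300 215
[[280.78301119 216.37660358]
 [320.69544111 214.39056618]
 [280.93302045 223.76519328]
 [320.49997342 221.73380733]]
```

View pics/s3.png

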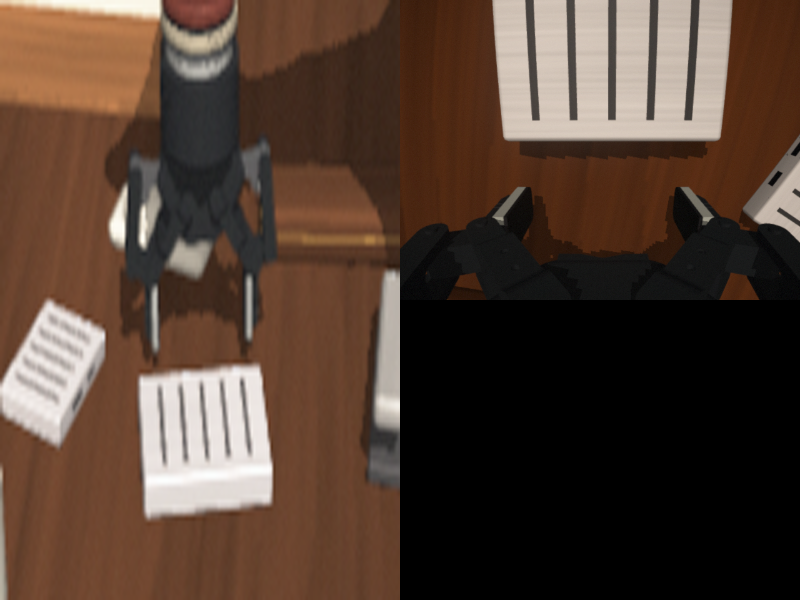

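Both fingers stand behind the near edge with the tips still about 10 mm up. I lower 4 mm and advance to just short of contact.

Request:
play_rows:
  plan:
    - [0.003,0,-0.002,0,0,0,0.085]
    - [0.005,0.001,-0.004,0,0,0,0.085]
    - [0.005,0.001,-0.004,0,0,0,0.085]
    - [0.004,0.008,-0.004,0,0,0,0.085]
    - [0.002,0.016,-0.004,0,0,0,0.085]
    - [0.001,0.024,-0.004,0,0,0,0.085]
    - [0.001,0.024,-0.004,0,0,0,0.085]

```text
time_s: 4.72
tcp_pos: [0.5821, -0.157, 0.0189]
orientation: [-1.585, 0.008, -1.387]
contact_force: [-0.2, -0.2, 0.7]
width: 0.085
```

Request:
play_rows:
  plan:
    - [-0.001,0.005,0,0,0,0,0.085]
    - [-0.002,0.011,0,0,0,-0.01,0.085]
    - [-0.003,0.019,0,0,0,-0.03,0.085]
    - [-0.004,0.028,0,0,0,-0.05,0.085]
    - [-0.005,0.037,0,0,0,-0.07,0.085]
    - [-0.006,0.046,0,0,0,-0.09,0.085]
    - [-0.007,0.055,0,0,0,-0.11,0.085]
    - [-0.008,0.064,0,0,0,-0.13,0.085]
    - [-0.009,0.073,0,0,0,-0.15,0.085]
    - [-0.01,0.082,0,0,0,-0.17,0.085]
    - [-0.011,0.091,0,0,0,-0.185,0.085]
    - [-0.012,0.1,0,0,0,-0.197,0.085]

```text
time_s: 5.72
tcp_pos: [0.57, -0.0567, 0.0191]
orientation: [-1.585, 0.008, -1.585]
contact_force: [-0.5, -1.6, -0.3]
width: 0.0849
```

Run:
```python
from h import *
s=get_state();print(s["time_s"],s["tcp_pos"],s["orientation"],s["contact_force"])
p=optics.camera_params("wrist");im=optics.get_image("wrist");np.save("w4.npy",p,allow_pickle=True);cv2.imwrite("pics/w4.png",im[:,:,::-1])
```

```text
5.7167 [ 0.5700456  -0.05665682  0.01912198] [-1.58505878  0.00779319 -1.58535832] [-0.48339986 -1.5958293  -0.27135372]
```

View pics/w4.png

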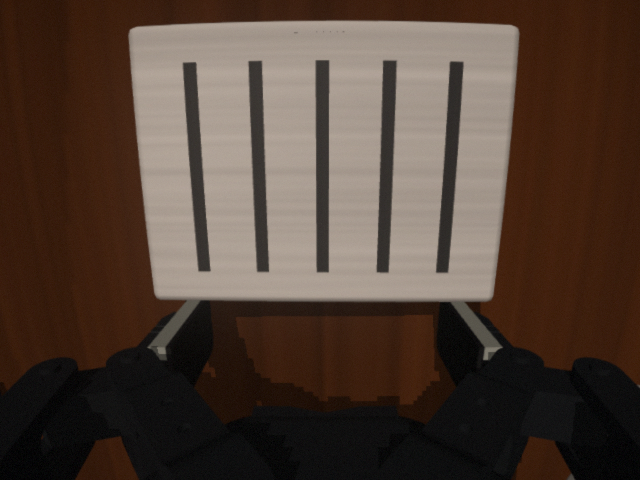

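The drive is square to the hand, both fingers are on the near edge, and the centre line is at pixel column ~322. I measure the contact offset.

Run:
```python
from h import *
p=np.load("w4.npy",allow_pickle=True).item();a=cv2.imread("pics/w4.png")
print(cast(p,[(322,62),(322,271),(155,298),(493,299),(131,30),(518,28)],.022).round(4).tolist())
```

```text
[[0.5703, 0.0311], [0.5692, -0.0342], [0.5104, -0.0438], [0.6281, -0.0452], [0.5127, 0.0428], [0.6288, 0.041]]
```

Request:
play_rows:
  plan:
    - [0,0.009,0,0,0,0,0.085]
    - [0,0.02,0,0,0,0,0.085]
    - [0,0.032,0,0,0,0,0.085]
    - [-0.001,0.044,0,0,0,0,0.085]
    - [-0.001,0.056,0,0,0,0,0.085]
    - [-0.001,0.068,0,0,0,0,0.085]
    - [-0.001,0.08,0,0,0,0,0.085]
    - [-0.002,0.092,0,0,0,0,0.085]
    - [-0.002,0.103,0,0,0,0,0.085]
    - [-0.002,0.112,0,0,0,0,0.085]
    - [-0.002,0.119,0,0,0,0,0.085]
    - [-0.002,0.124,0,0,0,0,0.085]

```text
time_s: 6.77
tcp_pos: [0.5674, 0.07, 0.0189]
orientation: [-1.586, 0.009, -1.584]
contact_force: [-0.2, -2.3, 1.3]
width: 0.085
```

Run:
```python
from h import *
s=get_state();print(s["time_s"],s["tcp_pos"],s["orientation"],s["contact_force"])
p=optics.camera_params("wrist");im=optics.get_image("wrist");np.save("w5.npy",p,allow_pickle=True);cv2.imwrite("pics/w5.png",im[:,:,::-1])
```

```text
6.7667 [0.56739466 0.07003143 0.01886949] [-1.58631153  0.00938462 -1.58449411] [-0.23006868 -2.28174055  1.28196265]
```

View pics/w5.png

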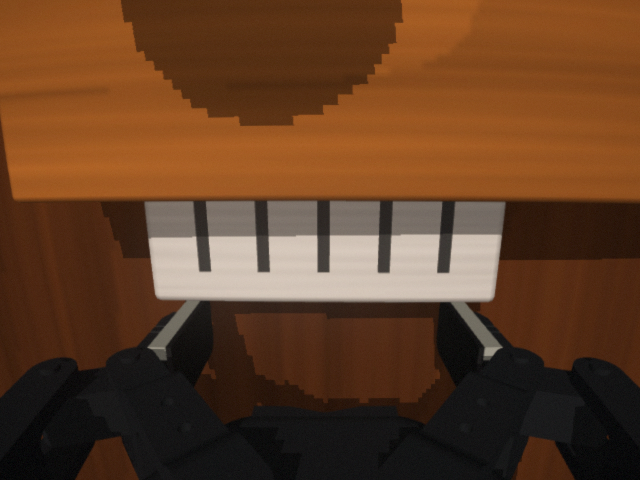

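Run:
```python
from h import *
p=np.load("w5.npy",allow_pickle=True).item();a=cv2.imread("pics/w5.png")
for c in(60,320,600):print(a[190:210,c,2].tolist())
print('board',cast(p,[(13,199),(60,199),(320,200),(600,201)],.042).round(4).tolist())
print('near',cast(p,[(156,299),(494,300),(323,271)],.021).round(4).tolist())
```

```text
[158, 161, 163, 163, 163, 162, 159, 145, 127, 114, 98, 79, 75, 75, 79, 82, 81, 80, 81, 78]
[155, 153, 154, 153, 151, 140, 128, 114, 101, 89, 68, 47, 44, 46, 46, 45, 44, 45, 44, 45]
[144, 147, 148, 144, 145, 144, 139, 135, 120, 106, 94, 78, 63, 50, 47, 44, 47, 46, 45, 42]
board [[0.4785, 0.1214], [0.4937, 0.121], [0.567, 0.1193], [0.6441, 0.1187]]
near [[0.5077, 0.0821], [0.6262, 0.0809], [0.5669, 0.0922]]
```

Request:
play_rows:
  plan:
    - [0,0.006,0,0,0,0,0.085]
    - [0,0.012,0,0,0,0,0.085]
    - [0,0.018,0,0,0,0,0.085]
    - [0,0.024,0,0,0,0,0.085]
    - [0,0.029,0,0,0,0,0.085]
    - [0,0.033,0,0,0,0,0.085]
    - [0,0.035,0,0,0,0,0.085]
    - [0,0.036,0,0,0,0,0.085]
    - [0,0.036,0,0,0,0,0.085]

```text
time_s: 7.57
tcp_pos: [0.5673, 0.107, 0.0188]
orientation: [-1.586, 0.011, -1.585]
contact_force: [-0.5, 0.3, 0.2]
width: 0.0847
```

Request:
play_rows:
  plan:
    - [0,-0.01,0,0,0,0,0.085]
    - [0,-0.025,0,0,0,0,0.085]
    - [0,-0.045,0,0,0,0,0.085]
    - [0,-0.065,0.01,0,0,0,0.085]
    - [0,-0.08,0.04,0,0,0,0.085]
    - [0,-0.08,0.07,0,0,0,0.085]
    - [0,-0.08,0.1,0,0,0,0.085]
    - [0,-0.08,0.13,0,0,0,0.085]
    - [0,-0.08,0.15,0,0,0,0.085]
    - [0,-0.08,0.15,0,0,0,0.085]

```text
time_s: 8.4
tcp_pos: [0.5712, 0.026, 0.175]
orientation: [-1.575, 0.01, -1.585]
contact_force: [1.1, -0.5, 0.9]
width: 0.085
```

Run:
```python
from h import *
s=get_state();print(s["time_s"],s["tcp_pos"],s["orientation"],s["contact_force"])
p=optics.camera_params("wrist");im=optics.get_image("wrist");np.save("w6.npy",p,allow_pickle=True);cv2.imwrite("pics/w6.png",im[:,:,::-1])
u,v=proj(p,[[.568,.12,.02]])[0].astype(int);print(u,v)
v0=max(v-60,0);u0=max(u-133,0)
print(u0,v0);c=im[v0:v0+120,u0:u0+266];cv2.imwrite("pics/w6c.png",cv2.resize(c,(c.shape[1]*3,c.shape[0]*3),interpolation=cv2.INTER_CUBIC)[:,:,::-1])
```

```text
8.4 [0.57120898 0.02598099 0.17497384] [-1.57516033  0.01017589 -1.58530545] [ 1.13797793 -0.46741321  0.88965221]
319 99
186 39
```

View pics/w6c.png

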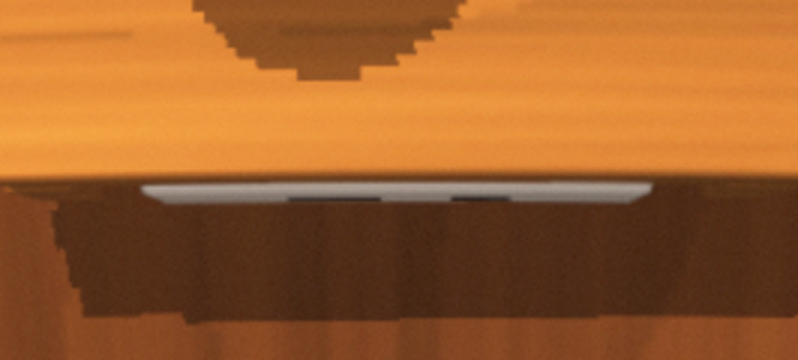

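Run:
```python
from h import *
p=np.load("w6.npy",allow_pickle=True).item()
f=lambda x,y:(186+x/3,39+y/3)
print('board top edge',cast(p,[f(200,178),f(400,177),f(600,178)],.042).round(4).tolist())
print('drive bottom edge z~2mm',cast(p,[f(165,203),f(400,204),f(630,203)],.002).round(4).tolist(),'top face edge z 20mm',cast(p,[f(141,186),f(400,184),f(652,185)],.020).round(4).tolist())
```

```text
board top edge [[0.5252, 0.1193], [0.5681, 0.1185], [0.6108, 0.1178]]
drive bottom edge z~2mm [[0.5088, 0.1181], [0.5673, 0.1165], [0.6243, 0.1161]] top face edge z 20mm [[0.5072, 0.1204], [0.5677, 0.1194], [0.6263, 0.1186]]
```

Run:
```python
from bench import ticket,get_state
print(get_state()["contact_force"],ticket.sign_off())
```

```text
the job is handed in; nothing more can be done
[ 0.0933169  -0.03617317 -0.63408815] None
```

The middle-sized drive is in the empty bay and the job is handed in after about 8.4 s of the 42 s allowed. I pushed it with both open fingertips on its near edge, squaring it over the first 100 mm. I then took the hand back and up.

| Check (last wrist picture) | Measured | Allowed |
|---|---|---|
| Near edge against organiser front | y ≈ 0.118 m against 0.1185 m, flush within about 2 mm | 8 mm proud to 10 mm inside |
| Offset from the bay's middle line | about 1.5 mm | 20 mm |
| Squareness | within about 0.01 rad | 0.12 rad |

The drive looks flat, and the tool reads no contact force (under 1 N). I did not measure the other objects again at the end, but the hand kept clear of them.

**Disagreement:** my first estimate of the organiser's front, read by eye from the scene and side cameras, was y ≈ 0.127 m. Three closer wrist views agreed on about 0.119 m, so I used that. No checks failed.

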